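# Park the sample tilter with its lock pin

## Task

Park the sample tilter: take the lock pin out of the rack, stand it in the hole on top of the bearing block so that it rests on the shaft, then swing the hand lever slowly across by feel until the pin drops into the shaft's hidden cross-hole. Let go of the lever and push the pin down until its flange sits flush on the block. Be gentle: stop the lever as soon as it catches so that the pin is not bent, do not force the pin, and leave the other things on the bench where they are.

Things in the scene. Friction and masses are not known exactly. Their poses are not given: they have to be found in the camera images.
- stand: bearing block of the sample tilter, aluminium, 70 x 96 x 96 mm, fixed, on a dark foot plate 150 x 140 x 8 mm; origin at the centre of its underside, z up, x along the shaft. The hand lever is at the -x end; a capped glass sample tube, 95 mm long, is clamped crosswise at the +x end and turns with the lever (out to x = +89 mm)
- shaft_axis (a point): point on the shaft's axis right under the bore, 54 mm above the bench; the shaft is level, along the stand's x, 36 mm in diameter inside the block. One straight cross-hole, 2.5 mm wider than the pin, goes right through it under the bore; it is hidden in the block and its angle to the lever is different every time
- bore (a point): centre of the mouth of the vertical pin hole in the flat top of the block, 96 mm above the bench: 11 mm in diameter, slightly chamfered. The shaft's top lies 24 mm below the mouth: until the cross-hole is lined up, a pin stood in the bore rests on the shaft, flange underside 48 mm above the block
- keeper (a point): stiff rubber keeper in the lower bore, 32 mm above the bench, hidden. Once lined up the pin falls by itself about 40 mm onto it, if the lever does not press on it; flange then 8 mm above the block. The last 8 mm must be pushed with 6 to 15 N, and the pin then stays down
- lever (a joint): angle of lever and shaft about the stand's x, rad: 0 upright, positive leans to the stand's -y side; stops at -1 and +1. Starts at -0.95 to -0.82; the cross-hole lines up at about -0.45 to +0.6. Stiff: it stays where left and takes about 3 N at the grip to turn. With the pin dropped in it is locked with about 0.15 rad of play
- lever_grip (a point): middle of the lever's black fat round grip, 54 mm in diameter, 50 mm long, level, parallel to the stand's x, 80 mm from the shaft axis, 93 mm from the bore axis towards -x; can be pinched across from above at any lever angle. The grip has 4.5 times the pin's arm: pushing on after it catches, with over about 10 N more than turns it, bends the pin (limit 100 N, pin to stand)
- lock_pin_mid (a point): middle of the grip of the lock pin, z along the pin, upwards. Steel, about 70 g: round shank 10 mm in diameter, 72 mm long with a round tip, then a flange 22 mm in diameter, 5 mm thick, then a plain straight grip 14 mm in diameter, 40 mm tall. The point is 20 mm below the pin's top and 25 mm above the flange's underside. Starts upright in one of the rack's holes
- lock_pin: the same pin; origin at the same point, z along the pin, upwards
- pin_tip (a point): the round lower tip of the lock pin, 97 mm below the middle of its grip
- rack: grey plastic rack block 170 x 50 x 32 mm, fixed, origin at the centre of its underside; three upright holes 11 mm wide and 28 mm deep in a row along its x, 55 mm apart; the lock pin and two other things stand in them in any order
- t_key_mid (a point): shank of a T-handled key standing in the rack (leave alone); its cross bar is 56 mm long, diameter 11 mm, along the rack's y
- ball_rod_mid (a point): shank of a slim rod with a 22 mm ball on top, standing in the rack (leave alone)
- amber_jar: amber glass jar, 52 mm wide, 85 mm tall, left of the stand (leave alone); origin under its base
- vial: small glass cylinder 26 mm wide, 45 mm tall, on the bench (leave alone); origin under its base
- dropper: white dropper bottle, 32 mm wide, 60 mm tall (leave alone); origin under its base
- beaker: glass beaker, 72 mm wide, 90 mm tall (leave alone); origin under its base

How it is judged:
On the way, in this order (a step that is already met when the one before it is completed fails the run):
1. the lock pin stands in the bore, resting on the shaft (z of pin_tip in the frame of stand below 0.08 m and horizontal distance between pin_tip and bore below 0.005 m and angle between lock_pin's own z axis and vertical below 0.12 rad), for 0.2 s.
2. the lever has been turned and the pin has dropped into the shaft's cross-hole (z of pin_tip in the frame of stand below 0.055 m and horizontal distance between pin_tip and bore below 0.005 m and value of joint lever above -0.65 rad), for 0.2 s.
At the end, for the whole second after the job is handed in: the lock pin is through block and shaft with its flange within 2.5 mm of the block's top, upright and at rest over the bore (grip centre within 5 mm of the bore's axis), everything released (z of lock_pin_mid in the frame of stand below 0.1235 m and horizontal distance between lock_pin_mid and bore below 0.005 m and angle between lock_pin's own z axis and vertical below 0.1 rad and linear speed of lock_pin below 0.02 m/s); the robot touches nothing.
It fails at once if the pin is overloaded: more than 100 N between pin and stand (contact force between lock_pin and stand above 100 N).
It fails at once if another thing on the bench is disturbed (moved more than 30 mm) (distance of any of t_key_mid, ball_rod_mid, amber_jar, vial, dropper, beaker from where it was at the start of the episode above 0.03 m).
It also fails if it takes over 72 s, if anything falls off the work surface, if the arm or the gripper's body presses on something with over 40 N, if the wrist force passes 120 N, or if a joint passes its speed limit or range.

## Robot

A 6-joint arm with a two-finger parallel gripper is mounted at the origin on the work surface. World frame = base frame: x ahead of the robot, y to its left, z up, the work surface at z = 0. Lengths are in m, angles in rad, forces in N, time in s.
With the tool pointing down it reaches from about 0.25 to 0.775 m from the base axis. Payload 4 kg.
Tool frame: the origin (TCP) lies at the centre of the arm's flange, where the gripper is bolted on; the fingertips stand 199 mm ahead of it and the grasp point (between the pads) lies 180 mm ahead of it (robot.tcp_to_tips is the z of the fingertips in the tool frame, in m); z points along the fingers, y is the line along which they close (so a half turn about z gives the same grasp; the last joint's range is limited). The gripper opens to 94 mm and grips with 3 to 60 N. Pads are 16 mm wide; open, the fingers measure 119 mm over their backs; the gripper's body (75 mm by 177 mm) begins 78 mm behind the grasp point.
Start: joints at [-0.103, 0.087, 1.371, -0, 1.684, -0.103], TCP at [0.55, -0, 0.405] pointing down, gripper open.
Joint ranges: [-3.1, 3.1], [-0.76, 2.03], [0.27, 2.55], [-1.08, 4.22], [0.17, 2.65], [-2.57, 2.57]. Speed limits (rad/s): [2.79, 2.79, 3.14, 3.14, 3.14, 3.14].

## Interface

Orientations are given as [roll, pitch, yaw] about the fixed x, y, z axes, in that order (R = Rz(yaw) Ry(pitch) Rx(roll)).
In Python, from bench import robot gives the robot as it stands.
- The arm moves only by the tool play_rows, never from a script. Its arguments are lists of equal length, an entry for each row: "translation": the shift along the tool's x, y, z scaled (see below), a list of three; "twist": the turn, a rotation vector about the tool's x, y, z scaled (see below), a list of three; "gripper": the opening, from -1 (shut) to 1 (fully open). A call has 1 to 8 rows; each row shifts and turns the commanded pose from where the row before left it, along the tool's axes as they then stand; what a row does not reach is not made up. The controller multiplies each number of a shift by 0.04 m and each number of a turn by 0.1 rad. A row lasts 1/10 s, in which the tool goes at most 50 mm and 8.59 degrees, less where a joint would pass 70% of its speed; a pose out of reach is approached as far as the arm can. A call with a number of a shift or a turn outside -1 to 1 is refused whole. A call with a gripper value outside its range is refused whole. The fingers move at their own pace and stop on an object; the grip force is fixed at half the most. Time passes only in rows, so rows that do not move let the fingers close. It gives the time, the measured TCP pose, the force, the opening and the grip force at its end, in the units of the state.
- robot.get_obs(): the state, without advancing time (a new reading comes with each control period).
- robot.snapshot(name): name is "scene" or "side" or "wrist"; returns the picture (480x640x3 uint8, red, green, blue); there is no depth.
- robot.camera_model(name): a dict with "camera_matrix" (3x3 intrinsics, pixels), "rvec" (rotation vector, rad) and "tvec" (3), from world to camera coordinates, as OpenCV has them. Camera axes: x right, y down, z forward; pixel columns grow to the right and rows downward; lengths in m; the calibration is good to about 2 mm. The wrist camera is an equidistant fisheye: a pixel r from the principal point sees the ray r / f radians off the axis. A picture is of the moment at which its call begins: read the wrist's pose just before it. camera_model takes no time and is no camera call; for the wrist camera it gives the pose at the moment of the call.
- robot.close_job(): hands the job in; it is judged then, once.
Trained networks look in the newest picture that a camera, given by its name, has taken for a name from the list of things; names that differ only in an ending like _2 or _b are one class to them, and where a whole thing is asked for, a point or a joint stands for the part that bears it (a point fixed in the world has none). Each returns a list of dicts, best first, with "score" (0 to 1); they miss things now and then, are a little off and sometimes report something else, mostly with a low value. They report only what shows in the picture. A call takes as long as a camera call.
- robot.recognise(name, camera): "centre" ([x, y, z] in m, in world coordinates, good to about 4 mm: the middle of the surface that is visible of it).
- robot.spot_point(name, camera): "centre" ([x, y, z] in m, in world coordinates, good to about 4 mm: a listed point, or the origin of a listed thing).
The state is a dict: "time": time; "joint_positions": joint angles; "qvel": joint speeds; "joint_torque": joint torques, N m; "tool_pos": TCP position; "ee_rot": TCP orientation; "wrist_force": force on the tool from outside, world axes, zero at the start; "wrist_torque": the same for the moment, N m; "width": finger opening in m; "finger_force": force on a finger pad.
Only numpy, scipy, OpenCV 4.12 (cv2) and the standard library are available. Lean on these libraries where they do the work, as an engineer would, in place of code of your own. Each camera call takes 0.05 s, during which the arm holds its last target. There are 200 camera calls.

## Working session

There is one attempt and no reset: what is moved stays moved. The work goes in short steps, Python scripts to look and compute and a tool call to move; the robot and the scene stay as the last step left them, time stands still between calls to the robot, and variables do not carry over. Pictures are saved under pics/ and viewed, at most 10 in all, crops included, and the job is handed in when it is done.

Besides the shell and the picture viewer there is one more tool, called after "Emit:" as name(argument=value, ...) on one line, values as JSON. play_rows: Moves the arm, as the interface text tells. Its arguments: {"type":"object","properties":{"translation":{"type":"array","items":{"type":"array","items":{"type":"number","minimum":-1,"maximum":1}}},"twist":{"type":"array","items":{"type":"array","items":{"type":"number","minimum":-1,"maximum":1}}},"gripper":{"type":"array","items":{"type":"number"}}},"required":["translation","twist","gripper"]}

```bash
mkdir -p pics; cat > h.py <<'E'
from bench import robot
import numpy as np, cv2
def look(cams,names):
    for c in cams:
        img=robot.snapshot(c); cv2.imwrite(f'pics/{c}_{robot.get_obs()["time"]:.2f}.png',img[:,:,::-1])
        for n in names:
            for d in robot.spot_point(n,c)[:2]: print(c,n,np.round(d['centre'],4),round(d['score'],2))
def st():
    o=robot.get_obs(); print({k:np.round(o[k],4).tolist() for k in ['time','tool_pos','ee_rot','wrist_force','width','finger_force']})
E
python3 - <<'E'
from h import *
st()
look(['scene','side'],['bore','lever_grip','lock_pin_mid','stand','rack'])
look(['wrist'],['lock_pin_mid','bore'])
st()
E
ls pics
```

```text
{'time': 0.0, 'tool_pos': [0.5499, 0.0, 0.4035], 'ee_rot': [-3.1394, -0.0002, 1.5708], 'wrist_force': [-0.9627, -0.079, -0.0257], 'width': 0.094, 'finger_force': 0.0}
scene bore [ 0.6039 -0.0482  0.0964] 0.66
scene lever_grip [0.5092 0.0106 0.1038] 0.77
scene lock_pin_mid [ 0.5295 -0.281   0.1058] 0.59
scene stand [ 0.6029 -0.0468  0.0007] 0.78
scene rack [ 0.5303 -0.282   0.0026] 0.74
side bore [ 0.6055 -0.0476  0.0956] 0.93
side lever_grip [0.5028 0.0126 0.1079] 0.57
side lever_grip [ 0.5339 -0.2894  0.0981] 0.55
side lock_pin_mid [ 0.5351 -0.2868  0.1005] 0.92
side stand [ 0.6067 -0.0496  0.0009] 0.81
side stand [0.5044 0.01   0.106 ] 0.36
side rack [ 0.5349 -0.2866  0.0052] 0.64
{'time': 0.75, 'tool_pos': [0.55, -0.0, 0.4047], 'ee_rot': [3.1414, 0.0, 1.5708], 'wrist_force': [0.3228, -0.4265, -1.4939], 'width': 0.094, 'finger_force': 0.0}
scene_0.05.png
side_0.35.png
wrist_0.65.png
```

View pics/scene_0.05.png

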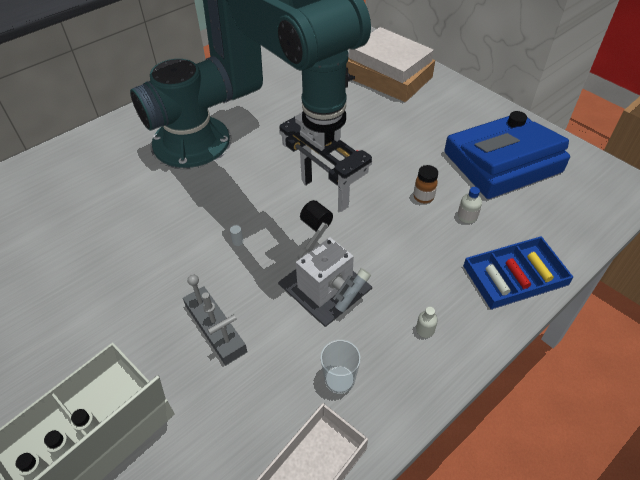

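View pics/side_0.35.png

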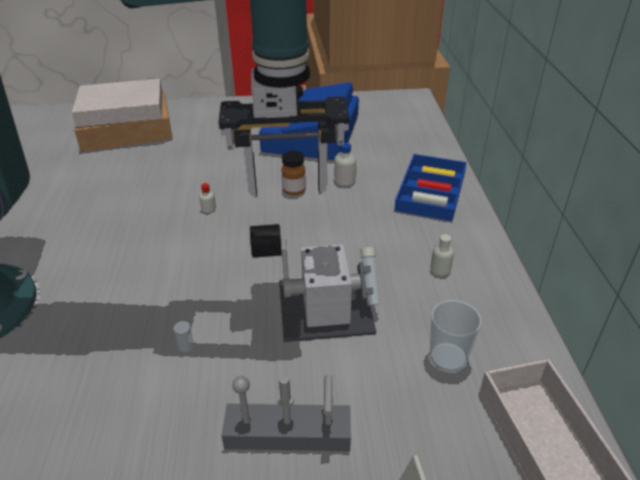

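```bash
python3 - <<'E'
from h import *
for c in ['scene','side']:
    m=robot.camera_model(c); R=cv2.Rodrigues(np.array(m['rvec']))[0]
    print(c, -R.T@np.array(m['tvec']).ravel(), m['camera_matrix'])
look(['scene','side'],['t_key_mid','ball_rod_mid','pin_tip'])
E
```

```text
scene [ 1.11477592 -0.49912289  0.97266722] [[547.59261521   0.         321.52448971]
 [  0.         547.59261521 233.33527882]
 [  0.           0.           1.        ]]
side [ 0.54699925 -0.73825086  0.70607655] [[577.71033815   0.         315.14996899]
 [  0.         577.71033815 238.95239359]
 [  0.           0.           1.        ]]
scene t_key_mid [ 0.5869 -0.2894  0.05  ] 0.65
scene t_key_mid [ 0.7816 -0.1683 -0.0008] 0.24
scene ball_rod_mid [ 0.4769 -0.2765  0.0498] 0.47
scene pin_tip [ 0.534  -0.2837  0.0998] 0.72
scene pin_tip [ 0.5299 -0.2854  0.0022] 0.63
side t_key_mid [ 0.5873 -0.2874  0.0459] 0.81
side ball_rod_mid [ 0.4755 -0.2818  0.0498] 0.58
side pin_tip [ 0.5331 -0.29    0.0014] 0.62
side pin_tip [ 7.817e-01 -1.687e-01 -1.000e-04] 0.4
```

```bash
cat >> h.py <<'E'
from scipy.spatial.transform import Rotation as Ro
def plan(goal,yaw=None,n=8):
    """rows (n) of constant world steps to flange goal, tool down with yaw; prints rounded rows"""
    o=robot.get_obs(); R=Ro.from_euler('xyz',o['ee_rot']); p=np.array(o['tool_pos'])
    G=R if yaw is None else Ro.from_euler('xyz',[np.pi,0,yaw])
    w=(R.inv()*G).as_rotvec()/n; d=(np.array(goal)-p)/n; T=[]
    for i in range(n):
        T.append(np.round(R.inv().apply(d)/.04,3).tolist()); R=R*Ro.from_rotvec(w)
    print('n',n,'T',T); print('W',np.round(w/.1,3).tolist())
E
python3 - <<'E'
from h import *
plan([0.532,-0.285,0.40],0.0,16)
E
```

```text
n 16 T [[-0.445, -0.028, 0.007], [-0.446, 0.016, 0.007], [-0.442, 0.059, 0.007], [-0.434, 0.102, 0.007], [-0.422, 0.144, 0.007], [-0.406, 0.185, 0.007], [-0.386, 0.224, 0.007], [-0.362, 0.261, 0.007], [-0.335, 0.295, 0.007], [-0.304, 0.326, 0.007], [-0.271, 0.355, 0.007], [-0.235, 0.379, 0.007], [-0.196, 0.401, 0.007], [-0.156, 0.418, 0.007], [-0.114, 0.431, 0.007], [-0.072, 0.44, 0.007]]
W [0.0, -0.0, 0.982]
```

View pics/wrist_0.65.png

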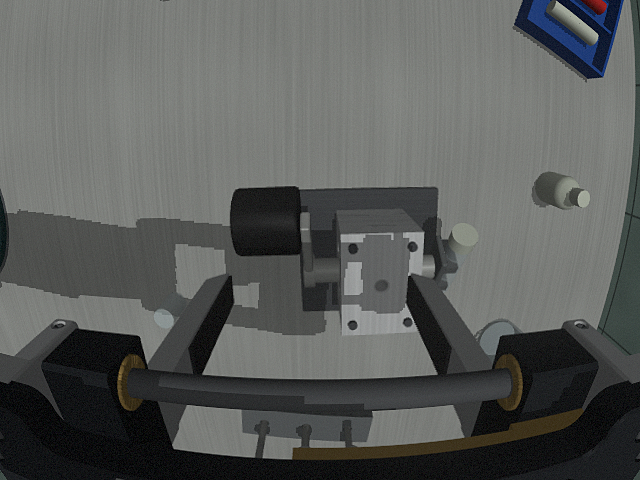

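Emit:
play_rows(translation=[[-0.445,-0.028,0],[-0.446,0.016,0],[-0.442,0.059,0],[-0.434,0.102,0],[-0.422,0.144,0],[-0.406,0.185,0],[-0.386,0.224,0],[-0.362,0.261,0]], twist=[[0,0,0.982],[0,0,0.982],[0,0,0.982],[0,0,0.982],[0,0,0.982],[0,0,0.982],[0,0,0.982],[0,0,0.982]], gripper=[1,1,1,1,1,1,1,1])

```text
time: 1.95
tool_pos: [0.5409, -0.1432, 0.4047]
ee_rot: [3.141, -0.0, 0.781]
wrist_force: [1.2, -0.2, -0.0]
width: 0.094
finger_force: 0.0
```

Emit:
play_rows(translation=[[-0.335,0.295,0],[-0.304,0.326,0],[-0.271,0.355,0],[-0.235,0.379,0],[-0.196,0.401,0],[-0.156,0.418,0],[-0.114,0.431,0],[-0.072,0.44,0]], twist=[[0,0,0.982],[0,0,0.982],[0,0,0.982],[0,0,0.982],[0,0,0.982],[0,0,0.982],[0,0,0.982],[0,0,0.982]], gripper=[1,1,1,1,1,1,1,1])

```text
time: 2.75
tool_pos: [0.5319, -0.2857, 0.4047]
ee_rot: [-3.142, -0.0, -0.004]
wrist_force: [0.2, -0.5, -0.4]
width: 0.094
finger_force: 0.0
```

```bash
cat >> h.py <<'E'
def ray(c,px,z):
    m=robot.camera_model(c); K=np.array(m['camera_matrix']); R=cv2.Rodrigues(np.array(m['rvec']))[0]; t=np.array(m['tvec']).ravel()
    x,y=(px[0]-K[0,2])/K[0,0],(px[1]-K[1,2])/K[1,1]
    if c=='wrist':
        r=np.hypot(x,y); v=np.array([x/r*np.sin(r),y/r*np.sin(r),np.cos(r)])
    else: v=np.array([x,y,1.])
    C=-R.T@t; d=R.T@v; return C+d*(z-C[2])/d[2]
def proj(c,P):
    m=robot.camera_model(c); K=np.array(m['camera_matrix']); R=cv2.Rodrigues(np.array(m['rvec']))[0]; t=np.array(m['tvec']).ravel()
    v=R@np.array(P)+t
    if c=='wrist':
        a=np.arctan2(np.hypot(v[0],v[1]),v[2])/np.hypot(v[0],v[1]); q=v[:2]*a
    else: q=v[:2]/v[2]
    return [K[0,0]*q[0]+K[0,2],K[1,1]*q[1]+K[1,2]]
E
python3 - <<'E'
from h import *
st()
look(['wrist'],['lock_pin_mid','bore','lever_grip'])
print(proj('wrist',[0.532,-0.285,0.121]),ray('scene',(324,260),.096), ray('side',(326,262),.096))
E
ls pics
```

```text
{'time': 2.75, 'tool_pos': [0.5319, -0.2857, 0.4047], 'ee_rot': [-3.1416, -0.0, -0.0044], 'wrist_force': [0.2054, -0.5433, -0.4422], 'width': 0.094, 'finger_force': 0.0}
wrist lock_pin_mid [ 0.5315 -0.2869  0.098 ] 0.66
wrist lever_grip [0.5099 0.0093 0.0975] 0.9
[np.float64(319.79684152775184), np.float64(240.7543375328346)] [ 0.60685639 -0.05332577  0.096     ] [ 0.60765366 -0.0429486   0.096     ]
scene_0.05.png
scene_0.80.png
side_0.35.png
side_1.00.png
wrist_0.65.png
wrist_2.80.png
```

View pics/wrist_2.80.png

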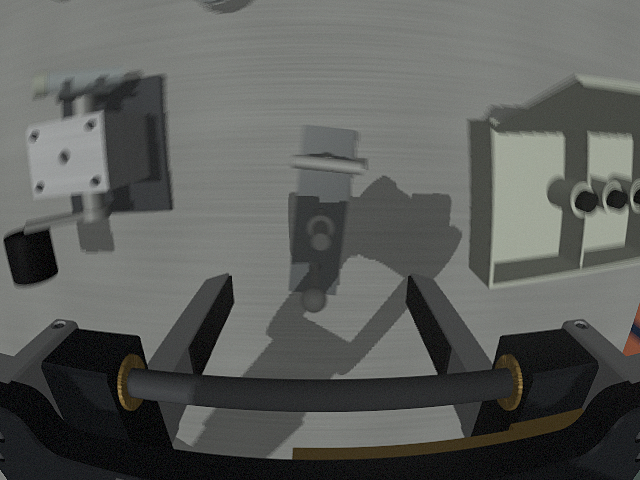

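```bash
python3 - <<'E'
from h import *
m=robot.camera_model('wrist'); R=cv2.Rodrigues(np.array(m['rvec']))[0]; print(m['camera_matrix'],-R.T@np.array(m['tvec']).ravel(),R)
img=cv2.imread('pics/wrist_2.80.png'); cv2.imwrite('pics/c1.png',cv2.resize(img[180:330,230:430],None,fx=4,fy=4))
E
```

```text
[[371.64829954   0.         319.50457289]
 [  0.         371.64829954 235.17448133]
 [  0.           0.           1.        ]] [ 0.61564117 -0.28500112  0.38404186] [[ 1.10601592e-03 -9.99998691e-01 -1.18112714e-03]
 [-9.57423322e-01 -1.39990012e-03  2.88684294e-01]
 [-2.88685570e-01  8.11549245e-04 -9.57423617e-01]]
```

```bash
python3 - <<'E'
from h import *
print(ray('wrist',(320.5,242),.121),ray('wrist',(321,228),.081),ray('wrist',(64,157),.096),[ray('wrist',p,.096) for p in [(33,136),(90,124),(39,188),(96,181)]])
plan([0.531,-0.2855,0.285],0.0,6)
E
```

```text
[ 0.53102894 -0.28552406  0.121     ] [ 0.53061461 -0.28600361  0.081     ] [ 0.60321483 -0.05071041  0.096     ] [array([ 0.62736913, -0.01088001,  0.096     ]), array([ 0.62986085, -0.08430177,  0.096     ]), array([ 0.57621637, -0.01244082,  0.096     ]), array([ 0.57871372, -0.08635691,  0.096     ])]
n 6 T [[-0.004, 0.003, 0.498], [-0.004, 0.003, 0.498], [-0.004, 0.003, 0.498], [-0.004, 0.003, 0.498], [-0.004, 0.003, 0.498], [-0.004, 0.003, 0.498]]
W [-0.001, 0.0, 0.002]
```

Emit:
play_rows(translation=[[-0.02,0,0.6],[0,0,0.6],[0,0,0.6],[0,0,0.6],[0,0,0.4],[0,0,0.14],[0,0,0],[0,0,0]], twist=[[0,0,0],[0,0,0],[0,0,0],[0,0,0],[0,0,0],[0,0,0],[0,0,0],[0,0,0]], gripper=[1,1,0.5,0,-0.2,-0.4,-0.5,-0.5])

```text
time: 3.75
tool_pos: [0.5315, -0.2846, 0.2883]
ee_rot: [3.141, -0.002, 0.001]
wrist_force: [-0.3, -0.2, 0.4]
width: 0.0496
finger_force: 0.0
```

```bash
python3 - <<'E'
from h import *
st(); look(['wrist'],['lock_pin_mid'])
img=cv2.imread('pics/wrist_%.2f.png'%robot.get_obs()['time']) if 0 else None
E
ls -t pics|head -1
```

```text
{'time': 3.75, 'tool_pos': [0.5315, -0.2846, 0.2883], 'ee_rot': [3.1407, -0.0017, 0.0008], 'wrist_force': [-0.3041, -0.1557, 0.3892], 'width': 0.0496, 'finger_force': 0.0}
wrist lock_pin_mid [ 0.532  -0.2835  0.0988] 0.74
wrist lock_pin_mid [ 0.5317 -0.2831  0.0036] 0.5
wrist_3.80.png
```

Close on the pin.

Emit:
play_rows(translation=[[0,0,0],[0,0,0],[0,0,0],[0,0,0],[0,0,0],[0,0,0]], twist=[[0,0,0],[0,0,0],[0,0,0],[0,0,0],[0,0,0],[0,0,0]], gripper=[-1,-1,-1,-1,-1,-1])

```text
time: 4.45
tool_pos: [0.5312, -0.285, 0.2873]
ee_rot: [3.141, -0.0, -0.0]
wrist_force: [0.1, 0.1, 0.3]
width: 0.0135
finger_force: 30.0
```

```bash
python3 - <<'E'
from h import *
st(); look(['wrist'],['lock_pin_mid'])
E
```

```text
{'time': 4.45, 'tool_pos': [0.5312, -0.285, 0.2873], 'ee_rot': [3.1414, -0.0003, -0.0005], 'wrist_force': [0.0727, 0.0575, 0.3139], 'width': 0.0135, 'finger_force': 29.9981}
wrist lock_pin_mid [ 0.5304 -0.286   0.1003] 0.74
```

View pics/wrist_3.80.png

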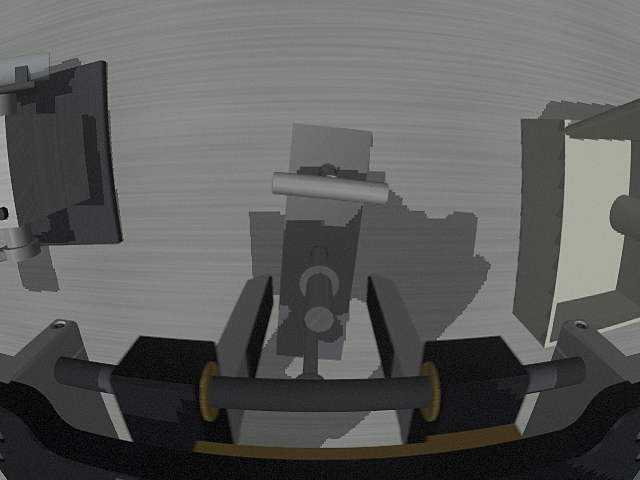

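```bash
python3 - <<'E'
from h import *
print(ray('wrist',(319.5,320),.121))
o=robot.get_obs();print((np.array([.6033,-.049,.412])-o['tool_pos'])/.04)
E
```

```text
[ 0.53126853 -0.28522791  0.121     ]
[1.80315967 5.89965571 3.11714356]
```

Emit:
play_rows(translation=[[0,0,-0.3],[0,0,-0.5],[0,0,-0.7],[0,0,-0.8],[0,0,-0.8]], twist=[[0,0,0],[0,0,0],[0,0,0],[0,0,0],[0,0,0]], gripper=[-1,-1,-1,-1,-1])

```text
time: 5.05
tool_pos: [0.5309, -0.2848, 0.4125]
ee_rot: [-3.141, 0.001, -0.0]
wrist_force: [0.5, 0.1, -0.5]
width: 0.0135
finger_force: 30.0
```

Emit:
play_rows(translation=[[0.15,-0.5,0],[0.27,-0.85,0],[0.27,-0.9,0],[0.27,-0.9,0],[0.27,-0.9,0],[0.27,-0.85,0],[0.2,-0.65,0],[0.11,-0.345,0]], twist=[[0,0,0],[0,0,0],[0,0,0],[0,0,0],[0,0,0],[0,0,0],[0,0,0],[0,0,0]], gripper=[-1,-1,-1,-1,-1,-1,-1,-1])

```text
time: 5.85
tool_pos: [0.6039, -0.0469, 0.4115]
ee_rot: [-3.141, -0.0, 0.002]
wrist_force: [0.4, -1.0, -0.8]
width: 0.0132
finger_force: 30.0
```

```bash
python3 - <<'E'
from h import *
st(); look(['wrist','side','scene'],['bore','pin_tip','lock_pin_mid'])
a=cv2.imread('pics/wrist_%s.png'%'x') if 0 else None
import glob,os
f={c:max(glob.glob(f'pics/{c}_*.png'),key=os.path.getmtime) for c in ['wrist','side','scene']}
o=robot.get_obs(); P=np.array(o['tool_pos'])-[0,0,.283]
out=[]
for c,b in [('wrist',None),('side',None),('scene',None)]:
    im=cv2.imread(f[c]); q=np.array(proj(c,[.6033,-.049,.1])).astype(int); w=80 if c=='wrist' else 50
    q[0]=np.clip(q[0],w,640-w);q[1]=np.clip(q[1],w,480-w); print(c,q-w,w)
    out.append(cv2.resize(im[q[1]-w:q[1]+w,q[0]-w:q[0]+w],(400,400),interpolation=cv2.INTER_CUBIC) if c!='wrist' else cv2.resize(im[q[1]-w:q[1]+w,q[0]-w:q[0]+w],(400,400)))
cv2.imwrite('pics/tri.png',cv2.resize(np.hstack(out),(800,267)));
cv2.imwrite('pics/two.png',np.hstack(out[1:]))
E
```

```text
{'time': 5.85, 'tool_pos': [0.6039, -0.0469, 0.4115], 'ee_rot': [-3.1412, -0.0, 0.0021], 'wrist_force': [0.385, -1.0384, -0.8477], 'width': 0.0132, 'finger_force': 29.9963}
wrist bore [ 0.6037 -0.0518  0.0944] 0.76
wrist pin_tip [ 0.6029 -0.049   0.1252] 0.7
wrist pin_tip [ 0.6061 -0.041   0.2257] 0.68
wrist lock_pin_mid [ 0.6046 -0.05    0.2243] 0.89
side bore [ 0.6049 -0.0506  0.0946] 0.71
side pin_tip [ 0.6042 -0.0501  0.1253] 0.88
side lock_pin_mid [ 0.6046 -0.0537  0.2272] 0.56
side lock_pin_mid [ 0.6058 -0.0478 -0.0015] 0.23
scene bore [ 0.6015 -0.0475  0.0957] 0.69
scene pin_tip [ 0.6047 -0.0534  0.1276] 0.69
scene lock_pin_mid [ 0.6047 -0.0489  0.2238] 0.71
scene lock_pin_mid [ 0.6013 -0.0508  0.0359] 0.67
wrist [238 150] 80
side [273 212] 50
scene [274 206] 50
```

```bash
python3 - <<'E'
from h import *
import glob,os
out=[]
for c in ['wrist','side','scene']:
    f=max(glob.glob(f'pics/{c}_*.png'),key=os.path.getmtime); im=cv2.imread(f)
    q=np.array(proj(c,[.6033,-.049,.11])).astype(int); print(c,f,q-[40,30])
    out.append(cv2.resize(im[q[1]-30:q[1]+30,q[0]-40:q[0]+40],(400,300),interpolation=cv2.INTER_CUBIC))
cv2.imwrite('pics/m4.png',np.vstack([np.hstack(out[:2]),np.hstack([out[2],out[2]*0])]))
E
```

```text
wrist pics/wrist_5.90.png [278 204]
side pics/side_6.10.png [283 227]
scene pics/scene_6.30.png [284 223]
```

View pics/m4.png

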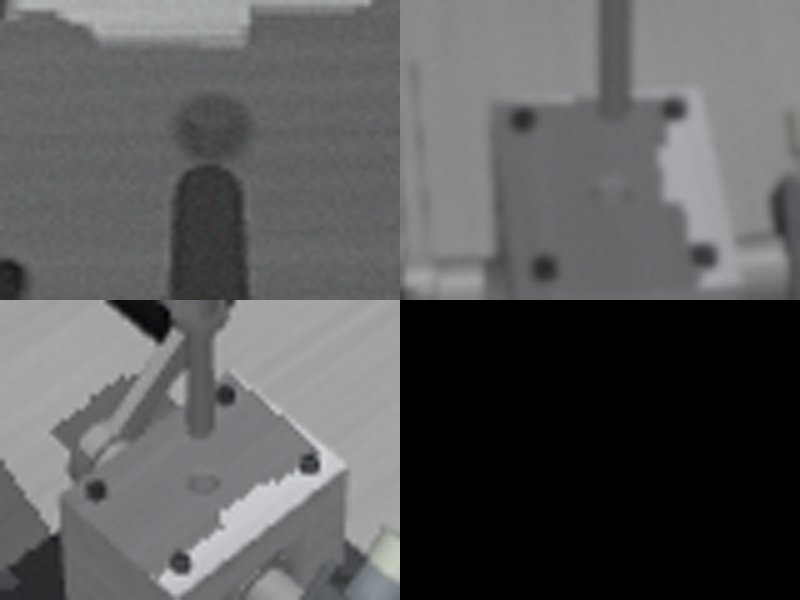

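```bash
python3 - <<'E'
from h import *
st();zt=robot.get_obs()['tool_pos'][2]-.2873+.004
for c,b,t in [('wrist',(320.6,229),(319.8,243.6)),('side',(325.6,265),(326,247)),('scene',(324.6,259.6),(324,247))]:
    B=ray(c,b,.096);T=ray(c,t,zt+.005); print(c,B,T,B-T)
E
```

```text
{'time': 6.45, 'tool_pos': [0.6035, -0.0498, 0.4111], 'ee_rot': [3.1415, -0.0001, -0.0014], 'wrist_force': [-0.1915, -0.3443, -1.6791], 'width': 0.0133, 'finger_force': 29.9964}
wrist [ 0.60374555 -0.05093835  0.096     ] [ 0.60310712 -0.050258    0.13283232] [ 0.00063843 -0.00068036 -0.03683232]
side [ 0.60638819 -0.05012358  0.096     ] [ 0.60706698 -0.04967066  0.13283232] [-0.0006788  -0.00045292 -0.03683232]
scene [ 0.60690887 -0.05174698  0.096     ] [ 0.60408473 -0.05050641  0.13283232] [ 0.00282414 -0.00124057 -0.03683232]
```

Emit:
play_rows(translation=[[0,0.018,0.15],[0,0,0.25],[0,0,0.2],[0,0,0.05],[0,0,0.05],[0,0,0.05]], twist=[[0,0,0],[0,0,0],[0,0,0],[0,0,0],[0,0,0],[0,0,0]], gripper=[-1,-1,-1,-1,-1,-1])

```text
time: 7.05
tool_pos: [0.6037, -0.0498, 0.3811]
ee_rot: [3.142, -0.0, -0.0]
wrist_force: [0.9, -0.5, -0.8]
width: 0.0136
finger_force: 30.0
```

Emit:
play_rows(translation=[[0,0,0.05],[0,0,0.05],[0,0,0.05],[0,0,0]], twist=[[0,0,0],[0,0,0],[0,0,0],[0,0,0]], gripper=[-1,-1,-1,-1])

```text
time: 7.45
tool_pos: [0.6035, -0.0496, 0.3748]
ee_rot: [-3.141, 0.001, -0.0]
wrist_force: [-0.5, 0.6, -0.9]
width: 0.0134
finger_force: 30.0
```

Emit:
play_rows(translation=[[0,0,0.05],[0,0,0.05],[0,0,0.05],[0,0,0.05],[0,0,0.05],[0,0,0]], twist=[[0,0,0],[0,0,0],[0,0,0],[0,0,0],[0,0,0],[0,0,0]], gripper=[-1,-1,-1,-1,-1,-1])

```text
time: 8.05
tool_pos: [0.6036, -0.0497, 0.3645]
ee_rot: [-3.141, 0.001, -0.0]
wrist_force: [-1.1, 2.3, -0.9]
width: 0.0136
finger_force: 30.0
```

Emit:
play_rows(translation=[[0,0,0.05],[0,0,0.05],[0,0,0.05],[0,0,0]], twist=[[0,0,0],[0,0,0],[0,0,0],[0,0,0]], gripper=[-1,-1,-1,-1])

```text
time: 8.45
tool_pos: [0.6036, -0.0497, 0.3586]
ee_rot: [-3.141, 0.001, -0.0]
wrist_force: [-0.8, 2.7, -0.7]
width: 0.0134
finger_force: 30.0
```

Emit:
play_rows(translation=[[0,0,0],[0,0,0],[0,0,0],[0,0,0],[0,0,-0.3],[0,0,-0.5],[0,0,-0.5],[0,0,-0.2]], twist=[[0,0,0],[0,0,0],[0,0,0],[0,0,0],[0,0,0],[0,0,0],[0,0,0],[0,0,0]], gripper=[0,0.3,0.6,1,1,1,1,1])

```text
time: 9.25
tool_pos: [0.6037, -0.05, 0.4228]
ee_rot: [3.14, -0.006, -0.001]
wrist_force: [-0.0, 0.3, 0.5]
width: 0.0739
finger_force: 0.0
```

```bash
python3 - <<'E'
from h import *
st(); look(['wrist'],['lever_grip']);look(['side'],['lock_pin_mid','lever_grip','pin_tip']); look(['scene'],['lever_grip','lock_pin_mid'])
E
ls -t pics|head -3
```

```text
{'time': 9.25, 'tool_pos': [0.6037, -0.05, 0.4228], 'ee_rot': [3.1404, -0.0056, -0.0005], 'wrist_force': [-0.0039, 0.3364, 0.5134], 'width': 0.0739, 'finger_force': 0.0}
wrist lever_grip [0.5114 0.0105 0.0988] 0.88
side lock_pin_mid [ 0.6074 -0.0517  0.1716] 0.56
side lever_grip [0.5078 0.0126 0.1086] 0.65
side lever_grip [ 0.3879  0.2581 -0.0006] 0.25
side pin_tip [ 0.6064 -0.0513  0.0691] 0.57
side pin_tip [ 0.4783 -0.2816  0.0467] 0.32
scene lever_grip [0.5126 0.0105 0.1037] 0.75
scene lock_pin_mid [ 0.6064 -0.0488  0.1727] 0.61
scene_9.60.png
side_9.40.png
wrist_9.30.png
```

Emit:
play_rows(translation=[[-0.6,-0.38,0],[-0.8,-0.5,0],[-0.7,-0.45,0.2],[-0.32,-0.195,0.6],[0,0,0.8],[0,0,0.8],[0,0,0.6],[0,0,0.4]], twist=[[0,0,0],[0,0,0],[0,0,0],[0,0,0],[0,0,0],[0,0,0],[0,0,0],[0,0,0]], gripper=[1,1,1,1,1,1,1,1])

```text
time: 10.5
tool_pos: [0.5059, 0.0113, 0.2803]
ee_rot: [-3.141, 0.004, -0.0]
wrist_force: [-0.0, 0.3, -0.2]
width: 0.0942
finger_force: 0.0
```

Emit:
play_rows(translation=[[0,0,0],[0,0,0],[0,0,0],[0,0,0]], twist=[[0,0,0],[0,0,0],[0,0,0],[0,0,0]], gripper=[0.6,0.36,0.36,0.36])

```text
time: 10.9
tool_pos: [0.5073, 0.0111, 0.2846]
ee_rot: [3.141, -0.003, -0.0]
wrist_force: [-0.7, -0.5, -0.2]
width: 0.0659
finger_force: 0.0
```

```bash
python3 - <<'E'
from h import *
st(); look(['wrist'],['lever_grip']);look(['side'],['lock_pin_mid'])
E
ls -t pics|head -2
```

```text
{'time': 10.9, 'tool_pos': [0.5073, 0.0111, 0.2846], 'ee_rot': [3.1413, -0.0029, -0.0004], 'wrist_force': [-0.6504, -0.5173, -0.1973], 'width': 0.0659, 'finger_force': 0.0}
wrist lever_grip [0.5071 0.014  0.0992] 0.72
wrist lever_grip [ 0.6053 -0.0521  0.1673] 0.22
side lock_pin_mid [ 0.6073 -0.0532  0.1662] 0.55
side_11.05.png
wrist_10.95.png
```

Emit:
play_rows(translation=[[0,0.1,-0.06],[0,0.1,-0.06],[0,0.1,-0.06],[0,0.1,-0.06],[0,0.1,-0.05],[0,0.08,-0.05],[0,0,0]], twist=[[0,0,0],[0,0,0],[0,0,0],[0,0,0],[0,0,0],[0,0,0],[0,0,0]], gripper=[0.36,0.36,0.36,0.36,0.36,0.36,0.36])

```text
time: 11.8
tool_pos: [0.5068, -0.0072, 0.3002]
ee_rot: [-3.124, -0.003, 0.003]
wrist_force: [-3.8, 18.9, 11.4]
width: 0.064
finger_force: 10.0
```

```bash
cat > chk.py <<'E'
from h import *
st(); look(['side'],['lock_pin_mid','lever_grip']); look(['scene'],['lock_pin_mid','lever_grip'])
E
python3 chk.py
```

```text
{'time': 11.8, 'tool_pos': [0.5068, -0.0072, 0.3002], 'ee_rot': [-3.1237, -0.0027, 0.0029], 'wrist_force': [-3.8049, 18.9439, 11.3989], 'width': 0.064, 'finger_force': 10.0279}
side lock_pin_mid [ 0.61   -0.0488  0.1697] 0.94
side lever_grip [ 5.073e-01 -5.000e-04  1.183e-01] 0.7
scene lock_pin_mid [ 0.6071 -0.0446  0.1666] 0.54
scene lock_pin_mid [ 0.605  -0.0399  0.1713] 0.52
scene lever_grip [0.5145 0.0031 0.1135] 0.87
```

Emit:
play_rows(translation=[[0,0,-0.1],[0,0.03,-0.07],[0,0.03,-0.07],[0,0.03,-0.05],[0,0,0]], twist=[[0,0,0],[0,0,0],[0,0,0],[0,0,0],[0,0,0]], gripper=[0.36,0.36,0.36,0.36,0.36])

```text
time: 12.6
tool_pos: [0.507, -0.0135, 0.3105]
ee_rot: [-3.134, -0.003, 0.001]
wrist_force: [-1.2, 9.7, 5.7]
width: 0.064
finger_force: 4.6
```

```bash
python3 chk.py
```

```text
{'time': 12.6, 'tool_pos': [0.507, -0.0135, 0.3105], 'ee_rot': [-3.1339, -0.0029, 0.0013], 'wrist_force': [-1.2103, 9.7448, 5.6978], 'width': 0.064, 'finger_force': 4.6389}
side lock_pin_mid [ 0.6071 -0.0452  0.1703] 0.92
side lever_grip [ 0.5061 -0.0059  0.1197] 0.85
scene lock_pin_mid [ 0.6036 -0.0416  0.1712] 0.83
scene lever_grip [ 0.511  -0.0067  0.1162] 0.74
scene lever_grip [ 0.3747 -0.1175  0.0022] 0.27
```

Emit:
play_rows(translation=[[0,0.04,-0.04],[0,0.04,-0.04],[0,0.04,-0.03],[0,0.04,-0.03],[0,0,0]], twist=[[0,0,0],[0,0,0],[0,0,0],[0,0,0],[0,0,0]], gripper=[0.36,0.36,0.36,0.36,0.36])

```text
time: 13.4
tool_pos: [0.5072, -0.0206, 0.3159]
ee_rot: [-3.136, -0.003, 0.001]
wrist_force: [-0.4, 7.8, 5.4]
width: 0.0639
finger_force: 3.4
```

```bash
python3 chk.py
```

```text
{'time': 13.4, 'tool_pos': [0.5072, -0.0206, 0.3159], 'ee_rot': [-3.136, -0.0034, 0.0008], 'wrist_force': [-0.3625, 7.8401, 5.4066], 'width': 0.0639, 'finger_force': 3.4353}
side lock_pin_mid [ 0.6076 -0.0437  0.1674] 0.7
side lever_grip [ 0.5076 -0.0165  0.128 ] 0.85
scene lock_pin_mid [ 0.6039 -0.0408  0.1713] 0.59
scene lever_grip [ 0.5111 -0.0153  0.125 ] 0.88
scene lever_grip [0.5632 0.3122 0.002 ] 0.24
```

Emit:
play_rows(translation=[[0,0.04,-0.02],[0,0.04,-0.02],[0,0.04,-0.02],[0,0.04,-0.02],[0,0.03,-0.01],[0,0,0]], twist=[[0,0,0],[0,0,0],[0,0,0],[0,0,0],[0,0,0],[0,0,0]], gripper=[0.36,0.36,0.36,0.36,0.36,0.36])

```text
time: 14.3
tool_pos: [0.5071, -0.0288, 0.3189]
ee_rot: [-3.138, -0.002, 0.0]
wrist_force: [-0.3, 4.7, 4.3]
width: 0.0637
finger_force: 2.5
```

```bash
python3 chk.py
```

```text
{'time': 14.3, 'tool_pos': [0.5071, -0.0288, 0.3189], 'ee_rot': [-3.138, -0.0025, 0.0003], 'wrist_force': [-0.3262, 4.7427, 4.2728], 'width': 0.0637, 'finger_force': 2.4748}
side lock_pin_mid [ 0.6069 -0.0452  0.1666] 0.69
side lever_grip [ 0.5072 -0.0258  0.1322] 0.7
scene lock_pin_mid [ 0.6063 -0.0399  0.1728] 0.69
scene lever_grip [ 0.5105 -0.0225  0.129 ] 0.93
scene lever_grip [ 0.5865 -0.2923  0.0465] 0.63
```

Emit:
play_rows(translation=[[0,0.04,-0.01],[0,0.04,-0.01],[0,0.04,-0.01],[0,0.04,-0.01],[0,0.04,0],[0,0,0]], twist=[[0,0,0],[0,0,0],[0,0,0],[0,0,0],[0,0,0],[0,0,0]], gripper=[0.36,0.36,0.36,0.36,0.36,0.36])

```text
time: 15.2
tool_pos: [0.5068, -0.0381, 0.3189]
ee_rot: [3.141, 0.0, -0.001]
wrist_force: [-0.7, 2.9, 2.3]
width: 0.064
finger_force: 1.2
```

```bash
python3 chk.py
```

```text
{'time': 15.2, 'tool_pos': [0.5068, -0.0381, 0.3189], 'ee_rot': [3.1406, 0.0003, -0.001], 'wrist_force': [-0.6675, 2.8608, 2.2964], 'width': 0.064, 'finger_force': 1.1895}
side lock_pin_mid [ 0.6064 -0.0455  0.1665] 0.77
side lever_grip [ 0.5083 -0.037   0.1357] 0.62
side lever_grip [ 0.6042 -0.0461  0.1689] 0.61
scene lock_pin_mid [ 0.603  -0.0413  0.1711] 0.67
scene lever_grip [ 0.5148 -0.0367  0.1306] 0.88
```

Emit:
play_rows(translation=[[0,0.04,-0.01],[0,0.04,-0.01],[0,0.04,0],[0,0.04,0],[0,0.04,0],[0,0,0]], twist=[[0,0,0],[0,0,0],[0,0,0],[0,0,0],[0,0,0],[0,0,0]], gripper=[0.36,0.36,0.36,0.36,0.36,0.36])

```text
time: 16.1
tool_pos: [0.5069, -0.0459, 0.3199]
ee_rot: [3.141, -0.0, -0.001]
wrist_force: [-0.7, 2.5, 1.9]
width: 0.064
finger_force: 1.0
```

```bash
python3 chk.py
```

```text
{'time': 16.1, 'tool_pos': [0.5069, -0.0459, 0.3199], 'ee_rot': [3.1411, -0.0002, -0.0008], 'wrist_force': [-0.7016, 2.4629, 1.9487], 'width': 0.064, 'finger_force': 1.0237}
side lock_pin_mid [ 0.607  -0.0441  0.166 ] 0.88
side lever_grip [ 0.5084 -0.0409  0.1383] 0.71
scene lock_pin_mid [ 0.6041 -0.0432  0.1706] 0.79
scene lock_pin_mid [ 0.3763 -0.1153  0.0019] 0.52
scene lever_grip [ 0.5112 -0.0423  0.1335] 0.93
```

Emit:
play_rows(translation=[[0,0.04,0],[0,0.04,0],[0,0.04,0],[0,0.04,0],[0,0.04,0],[0,0,0]], twist=[[0,0,0],[0,0,0],[0,0,0],[0,0,0],[0,0,0],[0,0,0]], gripper=[0.36,0.36,0.36,0.36,0.36,0.36])

```text
time: 17.0
tool_pos: [0.5068, -0.054, 0.3199]
ee_rot: [3.141, -0.0, -0.001]
wrist_force: [0.6, 0.9, 1.4]
width: 0.0639
finger_force: 0.7
```

```bash
python3 chk.py
```

```text
{'time': 17.0, 'tool_pos': [0.5068, -0.054, 0.3199], 'ee_rot': [3.141, -0.0001, -0.0008], 'wrist_force': [0.6362, 0.8602, 1.3868], 'width': 0.0639, 'finger_force': 0.6972}
side lock_pin_mid [ 0.6055 -0.0562  0.1614] 0.85
side lever_grip [ 0.5057 -0.0489  0.1371] 0.78
side lever_grip [ 0.5852 -0.2895  0.0504] 0.5
scene lock_pin_mid [ 0.6032 -0.052   0.1677] 0.78
scene lever_grip [ 0.512  -0.0489  0.1301] 0.88
scene lever_grip [ 0.4772 -0.2739  0.0497] 0.71
```

Emit:
play_rows(translation=[[0,0.03,0],[0,0.03,0],[0,0.03,0],[0,0,0],[0,0,0]], twist=[[0,0,0],[0,0,0],[0,0,0],[0,0,0],[0,0,0]], gripper=[0.36,0.36,0.36,0.36,0.36])

```text
time: 17.8
tool_pos: [0.5069, -0.0574, 0.3199]
ee_rot: [3.141, -0.0, -0.001]
wrist_force: [0.3, 0.4, 1.2]
width: 0.064
finger_force: 0.6
```

```bash
python3 chk.py
```

```text
{'time': 17.8, 'tool_pos': [0.5069, -0.0574, 0.3199], 'ee_rot': [3.1413, -0.0002, -0.0005], 'wrist_force': [0.3439, 0.4047, 1.214], 'width': 0.064, 'finger_force': 0.633}
side lock_pin_mid [ 0.6068 -0.0485  0.1362] 0.86
side lever_grip [ 0.5091 -0.052   0.1363] 0.88
side lever_grip [ 0.6032 -0.0453  0.1321] 0.3
scene lock_pin_mid [ 0.6041 -0.0484  0.1398] 0.54
scene lock_pin_mid [ 0.6019 -0.0475  0.0388] 0.5
scene lever_grip [ 0.5121 -0.052   0.1357] 0.73
```

Emit:
play_rows(translation=[[0,0.03,0],[0,0.02,0],[0,0,0],[0,0,0]], twist=[[0,0,0],[0,0,0],[0,0,0],[0,0,0]], gripper=[0.36,0.36,0.36,0.36])

```text
time: 18.5
tool_pos: [0.5068, -0.0592, 0.3199]
ee_rot: [-3.142, -0.0, -0.0]
wrist_force: [-0.3, 1.9, 1.0]
width: 0.0639
finger_force: 0.8
```

```bash
python3 chk.py; python3 - <<'E'
from h import *
import glob,os
out=[]
for c in ['side','scene']:
    f=max(glob.glob(f'pics/{c}_*.png'),key=os.path.getmtime); im=cv2.imread(f)
    q=np.array(proj(c,[.6035,-.05,.12])).astype(int); print(c,q-[40,30],[proj(c,[.6036,-.0497,z]) for z in (.104,.149,.156)])
    out.append(cv2.resize(im[q[1]-30:q[1]+30,q[0]-40:q[0]+40],(400,300),interpolation=cv2.INTER_CUBIC))
cv2.imwrite('pics/m5.png',np.hstack(out))
E
```

```text
{'time': 18.5, 'tool_pos': [0.5068, -0.0592, 0.3199], 'ee_rot': [-3.1415, -0.0001, -0.0005], 'wrist_force': [-0.2736, 1.8603, 1.0239], 'width': 0.0639, 'finger_force': 0.8304}
side lock_pin_mid [ 0.6063 -0.0508  0.1294] 0.74
side lever_grip [ 0.5114 -0.0532  0.1388] 0.83
scene lock_pin_mid [ 0.6051 -0.0428  0.1286] 0.62
scene lever_grip [ 0.5113 -0.0514  0.1331] 0.84
side [283 223] [[np.float64(323.8218659731852), np.float64(261.13642814662734)], [np.float64(323.7528207790936), np.float64(239.03423602159296)], [np.float64(323.74168353215066), np.float64(235.469070119518)]]
scene [284 220] [[np.float64(324.2373861475008), np.float64(255.6629962829317)], [np.float64(324.08520945813063), np.float64(241.42645937776174)], [np.float64(324.06065596912543), np.float64(239.12941471329762)]]
```

View pics/m5.png

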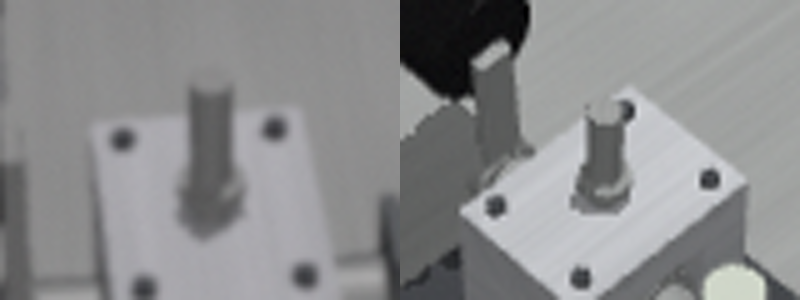

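Emit:
play_rows(translation=[[0,-0.06,0],[0,-0.06,0],[0,0,0],[0,0,-0.3],[0,0,-0.7],[0,0,-0.7],[0,0,-0.4]], twist=[[0,0,0],[0,0,0],[0,0,0],[0,0,0],[0,0,0],[0,0,0],[0,0,0]], gripper=[0.4,0.5,0.7,0.7,0.7,0.6,0.3])

```text
time: 19.5
tool_pos: [0.507, -0.0546, 0.4076]
ee_rot: [3.14, -0.005, -0.001]
wrist_force: [0.4, 0.7, 0.3]
width: 0.0703
finger_force: 0.0
```

Emit:
play_rows(translation=[[0.4,-0.02,0],[0.6,-0.03,0],[0.7,-0.03,0],[0.5,-0.03,0],[0.22,0,0],[0,0,0]], twist=[[0,0,0],[0,0,0],[0,0,0],[0,0,0],[0,0,0],[0,0,0]], gripper=[-0.3,-1,-1,-1,-1,-1])

```text
time: 20.1
tool_pos: [0.6042, -0.0502, 0.4039]
ee_rot: [3.141, 0.0, -0.0]
wrist_force: [-1.4, 0.6, -0.4]
width: 0.0224
finger_force: 0.0
```

```bash
python3 chk.py
```

```text
{'time': 20.1, 'tool_pos': [0.6042, -0.0502, 0.4039], 'ee_rot': [3.1414, 0.0004, -0.0003], 'wrist_force': [-1.4096, 0.5972, -0.4075], 'width': 0.0224, 'finger_force': 0.0}
side lock_pin_mid [ 0.6039 -0.0478  0.1269] 0.82
side lever_grip [ 0.5094 -0.0554  0.1369] 0.85
scene lock_pin_mid [ 0.6031 -0.0443  0.1282] 0.59
scene lever_grip [ 0.5136 -0.0541  0.133 ] 0.82
scene lever_grip [ 0.599  -0.0493  0.0348] 0.26
```

Emit:
play_rows(translation=[[0,0,0],[0,0,0.2],[0,0,0.4],[0,0,0.4],[0,0,0.25],[0,0,0.05],[0,0,0.05],[0,0,0]], twist=[[0,0,0],[0,0,0],[0,0,0],[0,0,0],[0,0,0],[0,0,0],[0,0,0],[0,0,0]], gripper=[-1,-1,-1,-1,-1,-1,-1,-1])

```text
time: 21.2
tool_pos: [0.6037, -0.0501, 0.3504]
ee_rot: [3.141, -0.001, -0.0]
wrist_force: [-0.0, 0.1, -0.3]
width: 0.0005
finger_force: 0.0
```

Emit:
play_rows(translation=[[0,0,0.05],[0,0,0.05],[0,0,0.05],[0,0,0]], twist=[[0,0,0],[0,0,0],[0,0,0],[0,0,0]], gripper=[-1,-1,-1,-1])

```text
time: 21.6
tool_pos: [0.6038, -0.0501, 0.3449]
ee_rot: [3.141, -0.002, -0.0]
wrist_force: [-1.3, -0.7, 3.3]
width: 0.0003
finger_force: 2.1
```

Contact found; press on slowly.

Emit:
play_rows(translation=[[0,0,0.05],[0,0,0.05],[0,0,0.03],[0,0,0]], twist=[[0,0,0],[0,0,0],[0,0,0],[0,0,0]], gripper=[-1,-1,-1,-1])

```text
time: 22.0
tool_pos: [0.6037, -0.0502, 0.3405]
ee_rot: [3.141, -0.003, -0.0]
wrist_force: [-1.2, 0.1, 8.4]
width: 0.0004
finger_force: 4.5
```

Emit:
play_rows(translation=[[0,0,0.03],[0,0,0.03],[0,0,0],[0,0,0]], twist=[[0,0,0],[0,0,0],[0,0,0],[0,0,0]], gripper=[-1,-1,-1,-1])

```text
time: 22.4
tool_pos: [0.6038, -0.0502, 0.3404]
ee_rot: [3.14, -0.005, -0.0]
wrist_force: [-1.8, -0.2, 14.5]
width: 0.0004
finger_force: 7.4
```

```bash
python3 chk.py
```

```text
{'time': 22.4, 'tool_pos': [0.6038, -0.0502, 0.3404], 'ee_rot': [3.1401, -0.0053, -0.0004], 'wrist_force': [-1.8429, -0.173, 14.4573], 'width': 0.0004, 'finger_force': 7.428}
side lock_pin_mid [ 0.6083 -0.0479  0.119 ] 0.67
side lever_grip [ 0.5078 -0.0581  0.1383] 0.6
scene lock_pin_mid [ 0.6032 -0.0453  0.1249] 0.56
scene lever_grip [ 0.5126 -0.0526  0.1336] 0.61
```

Emit:
play_rows(translation=[[0,0,-0.1],[0,0,-0.3],[0,0,-0.6],[0,0,-0.8],[0,0,-0.6],[0,0,0],[0,0,0]], twist=[[0,0,0],[0,0,0],[0,0,0],[0,0,0],[0,0,0],[0,0,0],[0,0,0]], gripper=[-1,-1,-1,-1,-1,-1,-1])

```text
time: 23.4
tool_pos: [0.6037, -0.05, 0.4313]
ee_rot: [-3.141, 0.001, -0.0]
wrist_force: [0.1, -0.7, -0.4]
width: 0.0006
finger_force: 0.0
```

```bash
python3 chk.py; python3 - <<'E'
from h import *
import glob,os
out=[]
for c in ['side','scene']:
    f=max(glob.glob(f'pics/{c}_*.png'),key=os.path.getmtime); im=cv2.imread(f)
    q=np.array(proj(c,[.6035,-.05,.12])).astype(int)
    out.append(cv2.resize(im[q[1]-30:q[1]+30,q[0]-40:q[0]+40],(400,300),interpolation=cv2.INTER_CUBIC))
cv2.imwrite('pics/m6.png',np.hstack(out))
E
```

```text
{'time': 23.4, 'tool_pos': [0.6037, -0.05, 0.4313], 'ee_rot': [-3.1414, 0.0011, -0.0003], 'wrist_force': [0.1409, -0.7263, -0.3773], 'width': 0.0006, 'finger_force': 0.0}
side lock_pin_mid [ 0.6011 -0.0464  0.1172] 0.61
side lock_pin_mid [ 0.6059 -0.0486  0.1204] 0.51
side lever_grip [ 0.513  -0.0577  0.137 ] 0.73
scene lock_pin_mid [ 0.6035 -0.0439  0.1216] 0.44
scene lever_grip [ 0.511  -0.055   0.1352] 0.9
```

View pics/m6.png

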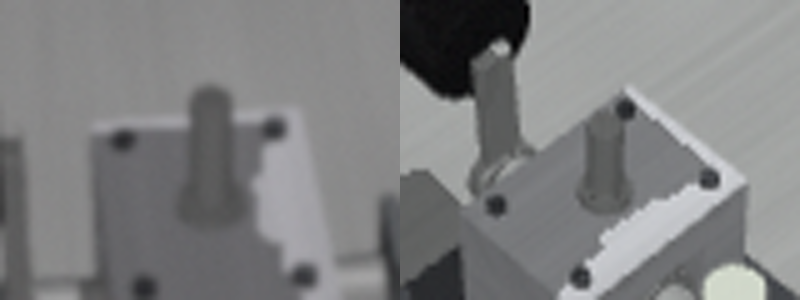

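The flange now sits flush on the block: in the side panel it is at about (212,205), in the scene panel at about (604,190). The pin is upright and the gripper is clear.

```bash
python3 -c "
from bench import robot
print(robot.close_job())"
```

```text
the job is handed in; nothing more can be done
None
```

The sample tilter is parked: the lock pin dropped through the shaft's cross-hole and was pushed down until its flange sat flush on the block, with the lever released and the arm clear. I handed the job in at about 24 s, and no verdict came back.

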